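# Spin the carving turntable and brake it on the mark

### The job

Check that the carving turntable runs freely and set it for the next cut: with the fingertips, flick the wheel round anticlockwise (seen from above) by one of its brass pegs, let go, and let it spin untouched until the red mark has gone by the brass pointer at least once. Then, as the mark comes round again, brake the wheel with a fingertip pressed on its flat rim so that it stops with the red mark at the pointer (a small nudge on to the pointer is fine, but do not stop it elsewhere and drag it round), and take the hand away. Grip and lift nothing, and leave the mug, the ink pot and the round blank where they stand.

Things in the scene. Friction and masses are not known exactly. Their poses are not given: they have to be found in the camera images.
- wheel (a joint): angle of the wheel in rad, growing anticlockwise seen from above, no stops: it keeps counting over the turns. At 0, 6.283, 12.566 ... the red mark is at the brass pointer; starts between 1.9 and 4.3. About 0.9 kg on a free bearing: flicked at 3 rad/s it coasts 10 to 18 s, losing about 0.4 rad/s each second at first, 0.2 at 1 rad/s. A 5 N fingertip press on its top stops it in about 0.1 s, and it stays where left
- wheel_top (a point): centre of the wheel on its vertical axis, at the height of its flat top (61 mm above the table). Pale wooden disc 260 mm in diameter, 16 mm thick, on a fixed dark base disc 344 mm in diameter, 24 mm high. Fixed on its top: a round carved blank (88 mm diameter, 28 mm tall) at the centre, three brass pegs, and a clear flat rim band 80 to 130 mm from the axis
- mark (a point): outer end of the red mark on the wheel's top, 128 mm from the axis; the mark is a painted radial stripe 14 mm wide reaching from 86 to 130 mm from the axis. It turns with the wheel
- pointer (a point): fixed point on the wheel's rim circle right in front of the tip of the brass pointer, 128 mm from the axis, at the height of the wheel's top; the mark lies here when it is at the pointer. The pointer and its dark wooden block stand outside the rim (133 to 168 mm from the axis), 30 mm wide, rising 5 mm above the wheel's top
- peg0 (a point): centre of the top of the brass peg opposite the red mark: upright, 18 mm diameter, standing 34 mm above the wheel's flat top, 68 mm from the axis. It turns with the wheel
- peg1 (a point): centre of the top of another, like brass peg, 120 degrees anticlockwise of peg0
- peg2 (a point): centre of the top of the third, like brass peg, 120 degrees clockwise of peg0
- mug: loose blue ceramic mug, 76 mm diameter, 85 mm tall, beside the turntable; origin at the centre of its underside. Leave alone
- inkpot: loose amber glass ink pot with black cap, 56 mm diameter, 65 mm tall; origin at the centre of its underside. Leave alone
- blank: loose round pale wooden blank, 60 mm diameter, 45 mm tall; origin at the centre of its underside. Leave alone

How it is judged (in metres and radians):
On the way, in this order (a step that is already met when the one before it is completed fails the run):
1. the wheel has been flicked and spins anticlockwise, untouched (contact force between the fingers and wheel below 0.05 N and velocity of joint wheel above 1 rad/s and horizontal distance between mark and pointer above 0.06 m), for 0.04 s.
2. the red mark goes by the pointer while the wheel spins untouched (contact force between the fingers and wheel below 0.05 N and velocity of joint wheel above 0.2 rad/s and horizontal distance between mark and pointer below 0.05 m), for 0.01 s.
3. a fingertip on the wheel has braked it as the mark came to the pointer (contact force between the fingers and wheel above 0.3 N and velocity of joint wheel between -0.1 and 0.1 rad/s and horizontal distance between mark and pointer below 0.09 m), for 0.1 s.
At the end, for the whole second after the job is handed in: the wheel stands still, let go, with the red mark within 14 mm of the pointer's place on the rim, after at least one more turn past its first passing of the pointer; mug, ink pot and blank within 25 mm of where they were, upright (horizontal distance between mark and pointer below 0.014 m and velocity of joint wheel between -0.03 and 0.03 rad/s and contact force between the fingers and wheel below 0.05 N and value of joint wheel above 8 rad and distance of each of mug, inkpot, blank from where it was at the start of the episode below 0.025 m and angle between each of mug, inkpot, blank's own z axis and vertical below 0.35 rad); the robot touches nothing.
It fails at once if the wheel is stopped by hand, dragged or set going again well away from the pointer (over about 45 degrees) after it has spun past it (contact force between the fingers and wheel above 0.3 N and velocity of joint wheel between -1 and 0.15 rad/s and horizontal distance between mark and pointer above 0.1 m and value of joint wheel above 7.4 rad).
It fails at once if the wheel is wound backwards past the pointer (value of joint wheel below 0.3 rad).
It fails at once if the mug, ink pot or round blank is lifted, tipped or moved more than 25 mm (distance of any of mug, inkpot, blank from where it was at the start of the episode above 0.025 m or angle between any of mug, inkpot, blank's own z axis and vertical above 0.35 rad).
It also fails if it takes over 48 s, if anything falls off the work surface, if the arm or the gripper's body presses on something with over 40 N, if the wrist force passes 120 N, or if a joint passes its speed limit or range.

### The arm

A 6-joint arm with a two-finger parallel gripper is mounted at the origin on the work surface. World frame = base frame: x ahead of the robot, y to its left, z up, the work surface at z = 0. Lengths are in mm, angles in rad, forces in N, time in s.
With the tool pointing down it reaches from about 300 to 875 mm from the base axis. Payload 6.4 kg.
Tool frame: the origin (TCP) lies between the finger pads; the fingertips stand 25 mm ahead of it and the grasp point (between the pads) lies 6 mm ahead of it; y points along the fingers, z is the direction in which the jaws open and shut, and the axes are right-handed (so a half turn about y gives the same grasp; the last joint's range is limited). The gripper opens to 85 mm and grips with 20 to 120 N. Pads are 22 mm wide; open, the fingers measure 114 mm over their backs; the gripper's body (76 mm by 85 mm) begins 54 mm behind the grasp point. The pads swing forward as they close: fully open they stand 13 mm farther back than shut.
Start: joints at [0.992, 0.181, 1.607, -0, 1.354, -0.206], TCP at [209.419, 535.523, 256.288] pointing down, gripper open.
Joint ranges: [-2.99, 2.99], [-0.89, 2.07], [0.3, 2.58], [-1.14, 4.28], [0, 2.63], [-3.12, 3.12]. Speed limits (rad/s): [2.57, 2.57, 3.01, 3.14, 3.14, 3.14].

### API

Orientations are given as a rotation vector (axis times angle).
In Python, from rig import r, viewer gives the robot as it stands.
- The arm moves only by the tool apply_moves, never from a script. Its argument "motion" is a list of rows, each a list of 2 entries, a list of its own where there are three numbers: the shift along the tool's x, y, z in cm, then the turn about the tool's y in rad. In form: [[[tx, ty, tz], yaw], ...]. A call has exactly 5 rows; each row shifts and turns the commanded pose from where the row before left it, along the tool's axes as they then stand; what a row does not reach is not made up. A row lasts 1/12 s, in which the tool goes at most 41.7 mm and 7.16 degrees, less where a joint would pass 70% of its speed; a pose out of reach is approached as far as the arm can. A call is refused whole if a number of a shift passes 4.17 or a number of a turn 0.125, either way. A call with a gripper value outside its range is refused whole. "claw" is the finger opening in cm, from 0 to 8.54, set as the call begins (left out, the last holds). The fingers move at their own pace and stop on an object; "force" is the grip in N (left out, the last holds). Time passes only in rows, so rows that do not move let the fingers close, or fill a call up. It gives the time, the measured TCP pose, the force and the opening at its end, in the units of the state.
- r.get_obs(): the state, without advancing time (a new reading comes with each control period).
- viewer.get_image(name): name is "scene" or "top" or "wrist"; returns a dict with "frame" (384x512x3 uint8, red, green, blue), "camera_matrix" (3x3 intrinsics, pixels), "R" (3x3) and "t" (3): a world point X has camera coordinates R X + t. Camera axes: x right, y down, z forward; pixel columns grow to the right and rows downward; lengths in mm; the calibration is good to about 2 mm. A picture is of the moment at which its call begins. There is no depth.
- r.hand_in(): hands the job in, once; it reports no verdict.
The state is a dict: "t": time; "joint_positions": joint angles; "qvel": joint speeds; "tau": joint torques, N m; "eef_pos": TCP position; "eef_rot": TCP orientation; "ft_force": force on the tool from outside, world axes, zero at the start; "wrist_torque": the same for the moment, N m; "width": finger opening in mm.
Only numpy, scipy, OpenCV 4.12 (cv2) and the standard library are available. Lean on these libraries where they do the work, as an engineer would, in place of code of your own. Each camera call takes 0.05 s, during which the arm holds its last target.

## Working session

There is one attempt and no reset: what is moved stays moved. The work goes in short steps, Python scripts to look and compute and a tool call to move; the robot and the scene stay as the last step left them, time stands still between calls to the robot, and variables do not carry over. Pictures are saved under pics/ and viewed, and the job is handed in when it is done.

Besides the shell and the picture viewer there is one more tool, called after ">>>" as a command line: name --argument value ..., lists and objects as JSON in quotes. apply_moves: Moves the arm, as the interface text tells. Its arguments: {"type":"object","properties":{"motion":{"type":"array","items":{"type":"array"}},"claw":{"type":"number"},"force":{"type":"number"}},"required":["motion"]}

```bash
mkdir -p pics; ls; python3 - <<'E'
from rig import r, viewer
import cv2,numpy as np
print(r.get_obs())
for n in ("top","scene"):
    d=viewer.get_image(n); cv2.imwrite(f"pics/{n}0.png",d["frame"][:,:,::-1]); print(n,d["camera_matrix"].tolist(),d["R"].tolist(),d["t"].tolist())
E
```

```text
pics
{'t': 0.0, 'joint_positions': array([ 9.91665426e-01,  1.81539961e-01,  1.60801350e+00,  8.26560389e-06,
        1.35379373e+00, -2.06299556e-01]), 'qvel': array([ 0.00032717,  0.00016048, -0.00136993,  0.00040539,  0.00146959,
       -0.00154431]), 'tau': array([ 1.75681711e-03, -4.44855988e+01, -3.51342916e+01, -2.99234898e-05,
        8.96101585e-03,  1.32420581e-05]), 'eef_pos': array([209.14198065, 535.06871255, 255.38206656]), 'eef_rot': array([-1.55255287,  0.29311644, -0.29204469]), 'ft_force': array([-0.64187326,  0.53082292, -0.52988823]), 'wrist_torque': array([ 0.02529735, -0.00954898, -0.01878862]), 'width': 85.52025759107295}
top [[497.01904022961673, 0.0, 259.50422119292267], [0.0, 497.01904022961673, 190.87805266717444], [0.0, 0.0, 1.0]] [[0.00882263791772383, -0.9996219976042521, -0.02603887412806588], [-0.9892602118049219, -0.004925934274477102, -0.1460820608808785], [0.1458985757293535, 0.02704805126451902, -0.9889297288093518]] [68.39144639221553, 605.64337340304, 1214.6936115154258]
scene [[378.0172404603234, 0.0, 254.12687965241216], [0.0, 378.0172404603234, 193.6760813933034], [0.0, 0.0, 1.0]] [[-0.6216525176131735, 0.78327520353404, -0.005301214380752025], [0.5858385759011653, 0.4604416439295529, -0.666923275588388], [-0.5199435645637869, -0.41770018920771246, -0.7451075369398328]] [336.09799371907553, -298.0147741226093, 1387.2653328814943]
```

View pics/top0.png

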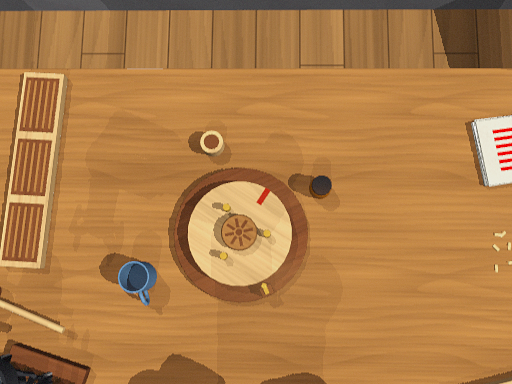

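View pics/scene0.png

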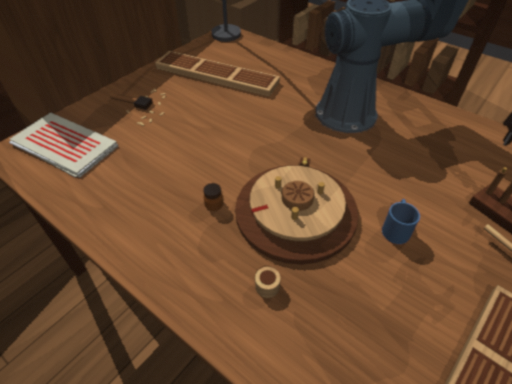

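```bash
cat > h.py <<'E'
import cv2,numpy as np
from rig import r, viewer
def ray(d,px,z):
    K,R,t=d["camera_matrix"],np.array(d["R"]),np.array(d["t"])
    px=np.atleast_2d(px).astype(float)
    v=np.c_[px,np.ones(len(px))]@np.linalg.inv(K).T@R
    c=-R.T@t
    s=(z-c[2])/v[:,2]
    return c+v*s[:,None]
def red(d):
    h=cv2.cvtColor(d["frame"],cv2.COLOR_RGB2HSV)
    return ((h[...,0]<6)|(h[...,0]>174))&(h[...,1]>190)&(h[...,2]>120)
E
python3 - <<'E'
from h import *
d=viewer.get_image("top"); f=d["frame"]
h=cv2.cvtColor(f,cv2.COLOR_RGB2HSV)
for p in [(205,240),(262,200),(265,288),(266,234),(227,208),(223,256),(180,230),(240,233)]: print(p,h[p[1],p[0]])
roi=np.zeros(h.shape[:2],bool); roi[150:310,160:320]=1
m=(red(d)&roi); ys,xs=np.nonzero(m); print("red",len(xs),xs.mean(),ys.mean())
P=ray(d,np.c_[xs,ys],61); print(P.mean(0))
cv2.imwrite("pics/crop.png",cv2.resize(f[150:310,160:320,::-1],None,fx=3.7,fy=3.7,interpolation=cv2.INTER_CUBIC))
for n,px,z in [("c",(240,233),61),("mug",(138,278),85),("ink",(321,185),65),("blk",(212,142),45),("pt",(264,285),63),("base",(239,234),24)]: print(n,ray(d,px,z))
E
```

```text
(205, 240) [ 19 111 236]
(262, 200) [  4 232 196]
(265, 288) [ 23 170 223]
(266, 234) [ 22 180 225]
(227, 208) [ 22 183 230]
(223, 256) [ 22 174 226]
(180, 230) [ 11 159 101]
(240, 233) [ 12 178 133]
red 83 263.04819277108436 195.81927710843374
[590.42454566  63.17176734  61.        ]
c [[497.22993076 119.50903433  61.        ]]
mug [[385.81306579 362.27698378  85.        ]]
ink [[617.82849493 -81.10215648  65.        ]]
blk [[732.07036567 196.31364149  45.        ]]
pt [[371.34271715  59.12109603  63.        ]]
base [[496.9498212  124.46027583  24.        ]]
```

View pics/crop.png

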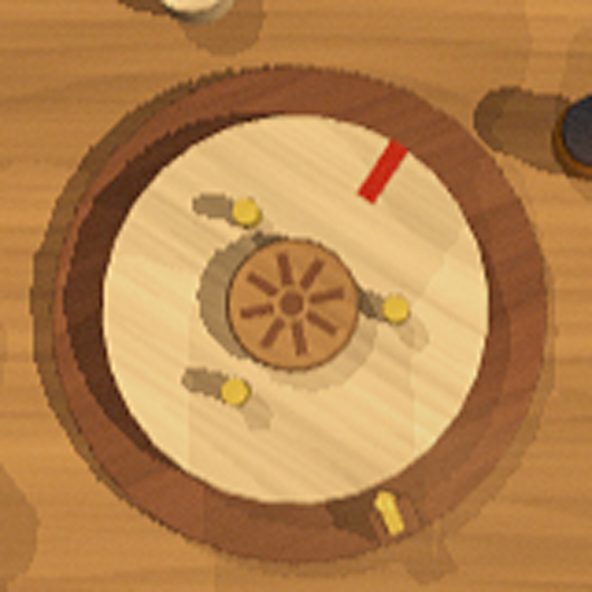

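```bash
python3 - <<'E'
from h import *
from scipy.optimize import least_squares
d=viewer.get_image("top"); f=d["frame"]
h=cv2.cvtColor(f,cv2.COLOR_RGB2HSV)
m=((h[...,0]>13)&(h[...,0]<25)&(h[...,1]<135)&(h[...,2]>150)).astype(np.uint8)
roi=np.zeros_like(m); roi[175:295,180:300]=1; m*=roi
n,l,s,c=cv2.connectedComponentsWithStats(m); k=1+np.argmax(s[1:,4]); print(s[k])
cn=max(cv2.findContours((l==k).astype(np.uint8),cv2.RETR_EXTERNAL,cv2.CHAIN_APPROX_NONE)[0],key=len)
hl=cv2.convexHull(cn)[:,0]
P=ray(d,hl,61)[:,:2]
o=least_squares(lambda q:np.hypot(P[:,0]-q[0],P[:,1]-q[1])-q[2],[497,120,130],loss="soft_l1"); print("wheel",o.x,np.abs(o.fun).max())
C=o.x[:2]
ys,xs=np.nonzero(red(d)&(roi>0)); M=ray(d,np.c_[xs,ys],61).mean(0)[:2]
am=np.arctan2(*(M-C)[::-1]); print("mark ang",am,np.linalg.norm(M-C))
b=((h[...,0]>20)&(h[...,0]<28)&(h[...,1]>150)&(h[...,2]>180)).astype(np.uint8)*0
b=((h[...,0]>19)&(h[...,0]<28)&(h[...,1]>150)&(h[...,2]>180)).astype(np.uint8)*cv2.dilate(roi,None,iterations=5)
n,l,s,c=cv2.connectedComponentsWithStats(b)
for i in range(1,n):
  if s[i,4]>8:
    for z in (95,66):
      p=ray(d,c[i],z)[0,:2]; v=p-C; print(c[i],s[i,4],z,p,np.linalg.norm(v),np.arctan2(v[1],v[0]))
E
```

```text
[ 188  181  104  105 7215]
wheel [498.45952086 121.4367229  129.15992095] 0.8199763147253236
mark ang -0.5648247064805978 108.90440207998131
[225.94736842 206.63157895] 38 95 [558.77844113 152.35623259] 67.78191663172791 0.4736771333878132
[225.94736842 206.63157895] 38 66 [562.11022688 155.1159533 ] 72.01182498704776 0.4866758395472548
[266.325 232.975] 40 95 [495.64881664  53.91824409] 67.57695641680321 -1.6124009712822656
[266.325 232.975] 40 66 [497.45050842  54.29209012] 67.15221379351217 -1.5858226432022218
[222.92105263 255.36842105] 38 95 [441.4005376  157.41776735] 67.45637946114697 2.578980897032017
[222.92105263 255.36842105] 38 66 [441.88739557 160.30016618] 68.63506817591914 2.539664205025431
[264.84444444 288.11111111] 45 95 [365.42819495  56.53203326] 148.02010812503718 -2.6876796753504824
[264.84444444 288.11111111] 45 66 [364.07368566  56.96923058] 149.04901968174931 -2.694300758763299
```

```bash
python3 - <<'E'
from h import *
from scipy.spatial.transform import Rotation as Ro
o=r.get_obs(); A=Ro.from_rotvec(o["eef_rot"]).as_matrix(); print(A.round(3)); print(o["t"])
# tool x heading
print("x heading",np.arctan2(A[1,0],A[0,0]))
for n in("top","scene"):
  d=viewer.get_image(n); print(-np.array(d["R"]).T@d["t"])
print(A.T@(np.array([440,54,200])-o["eef_pos"]))
E
```

```text
[[ 0.931 -0.001  0.364]
 [-0.364 -0.001  0.931]
 [-0.    -1.    -0.001]]
0.2
x heading -0.37280312677703936
[ 421.31343102   38.49385864 1291.50109223]
[1104.824397    453.4221801   836.69059345]
[ 390.22475231   56.0180769  -364.08177472]
```

>>> apply_moves --motion '[[[2.6,0.3,-2.4],0],[[2.6,0.3,-2.4],0],[[2.6,0.3,-2.4],0],[[2.6,0.3,-2.4],0],[[2.6,0.3,-2.4],0]]' --claw 0 --force 40

```text
t: 0.72
eef_pos: [287.0, 375.0, 241.1]
eef_rot: [-1.551, 0.292, -0.292]
ft_force: [0.8, -0.3, 0.6]
width: 25.4
```

>>> apply_moves --motion '[[[2.6,0.3,-2.4],0],[[2.6,0.3,-2.4],0],[[2.6,0.3,-2.4],0],[[2.6,0.3,-2.4],0],[[2.6,0.3,-2.4],0]]'

```text
t: 1.13
eef_pos: [364.5, 215.8, 226.4]
eef_rot: [-1.551, 0.292, -0.293]
ft_force: [0.5, 0.2, -0.9]
width: -0.3
```

>>> apply_moves --motion '[[[2.6,0.3,-2.4],0],[[2.6,0.3,-2.4],0],[[2.6,0.3,-2.4],-0.124],[[0,0.3,0],-0.124],[[0,0,0],-0.125]]'

```text
t: 1.55
eef_pos: [409.7, 123.2, 214.2]
eef_rot: [-1.571, 0.009, -0.008]
ft_force: [-0.2, 0.4, 0.3]
width: -0.1
```

>>> apply_moves --motion '[[[1.1,1.4,-1.4],0],[[1.1,1.4,-1.4],0],[[1.1,1.4,-1.4],0],[[1.1,1.4,-1.4],0],[[1.1,1.4,-1.5],0]]'

```text
t: 1.97
eef_pos: [463.8, 52.8, 144.1]
eef_rot: [-1.571, 0.009, -0.01]
ft_force: [0.9, 0.8, -0.5]
width: 0.1
```

```bash
python3 - <<'E'
from h import *
for n in("top","scene"):
  d=viewer.get_image(n); f=d["frame"]; cv2.imwrite(f"pics/{n}1.png",f[:,:,::-1])
  K,R,t=d["camera_matrix"],np.array(d["R"]),np.array(d["t"])
  for X in ([495.6,53.9,95],[466,52,119]):
    c=K@(R@X+t); print(n,X,c[:2]/c[2])
E
```

```text
top [495.6, 53.9, 95] [266.33245252 232.99539956]
top [466, 52, 119] [266.92871284 244.99770123]
scene [495.6, 53.9, 95] [279.56019623 176.81837168]
scene [466, 52, 119] [285.7350446  164.28668758]
```

View pics/top1.png

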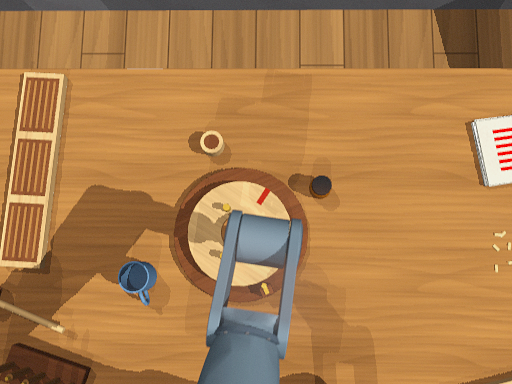

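View pics/scene1.png

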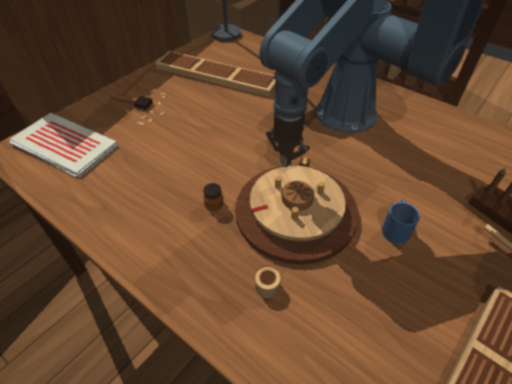

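>>> apply_moves --motion '[[[0,1.2,0],0],[[0,1.2,0],0],[[0,1.2,0],0],[[0,1.1,0],0],[[0,0,0],0]]'

```text
t: 2.48
eef_pos: [461.6, 54.1, 96.3]
eef_rot: [-1.57, 0.012, -0.007]
ft_force: [-0.5, 0.6, 0.2]
width: 0.1
```

```bash
python3 - <<'E'
from h import *
d=viewer.get_image("scene"); f=d["frame"]; cv2.imwrite("pics/s2.png",cv2.resize(f[120:280,210:380,::-1],None,fx=3.5,fy=3.5,interpolation=cv2.INTER_CUBIC))
E
```

```text
(no output)
```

View pics/s2.png

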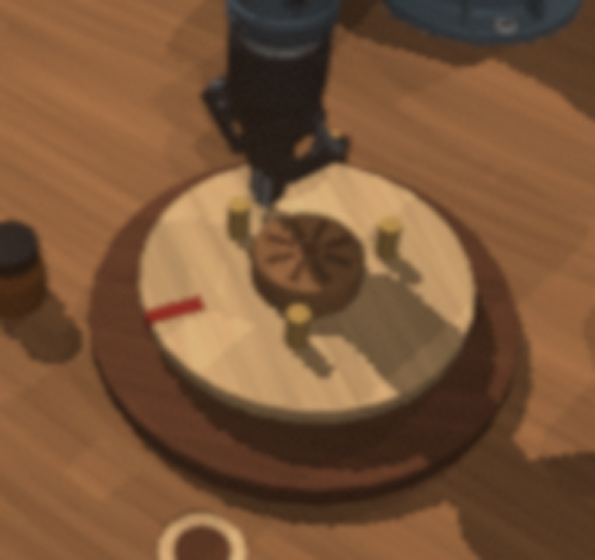

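>>> apply_moves --motion '[[[1.2,0,0],0],[[1.0,0,0],0],[[1.4,0,0],0],[[1.5,0,0],0],[[0,-3.5,-1.0],0]]'

```text
t: 2.95
eef_pos: [511.7, 44.2, 126.2]
eef_rot: [-1.568, 0.019, 0.001]
ft_force: [-1.5, 0.4, -0.2]
width: 0.2
```

```bash
cat >> h.py <<'E'
C=np.array([498.46,121.44]); PT=-2.693
def meas(tag,n="top"):
    t=r.get_obs()["t"]
    d=viewer.get_image(n)
    cv2.imwrite(f"pics/{tag}.png",d["frame"][:,:,::-1])
    ys,xs=np.nonzero(red(d))
    P=ray(d,np.c_[xs,ys],61)[:,:2]; v=P-C; rr=np.hypot(*v.T); P=v[(rr>80)&(rr<134)]
    m=P.mean(0) if len(P) else np.zeros(2)
    q=(np.arctan2(m[1],m[0])-PT)%(2*np.pi)
    print(f"{n} t={t:.3f} n={len(P)} r={np.hypot(*m):.1f} q={q:.3f}")
    return t,q,len(P)
E
python3 - <<'E'
from h import *
for i in range(3): meas(f"a{i}","scene")
E
```

```text
scene t=2.950 n=15 r=115.9 q=2.924
scene t=3.000 n=15 r=116.1 q=3.077
scene t=3.050 n=11 r=121.4 q=3.233
```

>>> apply_moves --motion '[[[0,-0.5,-0.6],0],[[0,0,-0.7],0],[[0,0,-0.7],0],[[-0.5,0,-0.7],0],[[-0.5,0,0],0]]'

```text
t: 3.52
eef_pos: [503.2, 14.6, 137.3]
eef_rot: [-1.571, 0.011, -0.01]
ft_force: [0.3, 0.2, 0.1]
width: -0.0
```

```bash
python3 - <<'E'
from h import *
meas(f"b0","scene");meas("b1","top"); print(r.get_obs()["eef_pos"])
E
```

```text
scene t=3.517 n=3 r=108.8 q=4.633
top t=3.567 n=73 r=109.5 q=4.814
[502.42888021  15.65625209 137.03271789]
```

>>> apply_moves --motion '[[[0,0.8,0],0],[[0,0.8,0],0],[[0,0.8,0],0],[[0,0.5,0],0],[[0,0,0],0]]'

```text
t: 4.03
eef_pos: [502.6, 16.3, 106.6]
eef_rot: [-1.57, 0.012, -0.007]
ft_force: [0.6, -0.5, 1.1]
width: 0.1
```

```bash
python3 - <<'E'
from h import *
meas(f"c0","scene");meas("c1","top"); o=r.get_obs();print(o["eef_pos"],o["ft_force"])
E
```

```text
scene t=4.033 n=7 r=107.0 q=6.162
top t=4.083 n=27 r=96.4 q=6.265
[503.55813497  16.08625825 108.03145182] [-0.20045824 -0.31926772  0.47053747]
```

View pics/c1.png

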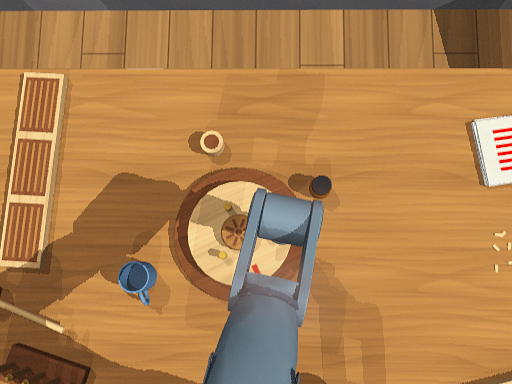

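View pics/c0.png

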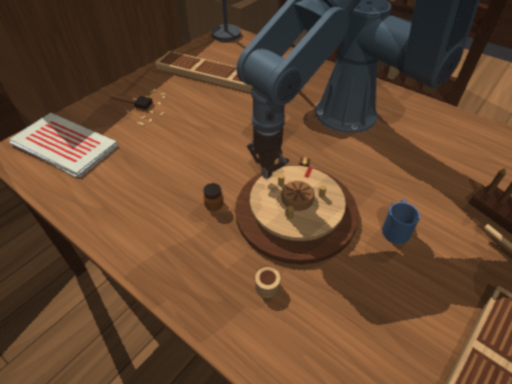

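>>> apply_moves --motion '[[[0,0.5,0],0],[[0,0.5,0],0],[[0,0.3,0],0],[[0,0,0],0],[[0,0,0],0]]'

```text
t: 4.55
eef_pos: [503.6, 16.0, 95.3]
eef_rot: [-1.571, 0.01, -0.009]
ft_force: [-0.2, 0.2, -0.5]
width: -0.3
```

```bash
cat >> h.py <<'E'
def red(d):
    h=cv2.cvtColor(d["frame"],cv2.COLOR_RGB2HSV)
    return ((h[...,0]<6)|(h[...,0]>173))&(h[...,1]>170)&(h[...,2]>80)
E
python3 - <<'E'
from h import *
meas(f"d0","scene");meas("d1","top"); o=r.get_obs();print(o["eef_pos"],o["ft_force"])
E
```

```text
scene t=4.550 n=27 r=113.6 q=1.253
top t=4.600 n=0 r=0.0 q=2.693
[503.93959512  15.89181391  95.70931985] [-0.90856502  0.27907992  0.00759764]
```

>>> apply_moves --motion '[[[0,0,0],0],[[0,0,0],0],[[0,0,0],0],[[0,0,0],0],[[0,0,0],0]]'

```text
t: 5.07
eef_pos: [503.9, 15.9, 95.7]
eef_rot: [-1.571, 0.009, -0.01]
ft_force: [-0.0, 0.5, 0.1]
width: -0.1
```

```bash
python3 - <<'E'
from h import *
meas(f"e0","scene");meas("e1","top"); o=r.get_obs();print(o["eef_pos"],o["ft_force"])
E
```

```text
scene t=5.067 n=42 r=113.9 q=2.477
top t=5.117 n=76 r=108.7 q=2.603
[503.81700599  15.92147731  95.61239862] [-0.34431949 -0.2921845   0.80094306]
```

>>> apply_moves --motion '[[[0,0,0],0],[[0,0,0],0],[[0,0,0],0],[[0,0,0],0],[[0,0,0],0]]'

```text
t: 5.58
eef_pos: [503.8, 15.9, 95.6]
eef_rot: [-1.571, 0.01, -0.009]
ft_force: [-0.2, 0.2, -0.0]
width: -0.3
```

```bash
python3 - <<'E'
from h import *
meas(f"f0","scene");meas("f1","top"); o=r.get_obs();print(o["eef_pos"],o["ft_force"])
E
```

```text
scene t=5.583 n=42 r=113.3 q=3.619
top t=5.633 n=77 r=108.7 q=3.774
[503.81028681  15.9124651   95.59617635] [-0.12483459 -0.30359195  0.23215132]
```

>>> apply_moves --motion '[[[0,0.3,0],0],[[0,0.3,0],0],[[0,0,0],0],[[0,0,0],0],[[0,0,0],0]]'

```text
t: 6.1
eef_pos: [503.7, 15.9, 89.4]
eef_rot: [-1.571, 0.01, -0.009]
ft_force: [-0.1, -0.7, 0.0]
width: -0.2
```

```bash
python3 - <<'E'
from h import *
meas("g1","top");meas(f"g0","scene"); o=r.get_obs();print(o["t"],o["eef_pos"],o["ft_force"])
E
```

```text
top t=6.100 n=78 r=109.9 q=4.761
scene t=6.150 n=41 r=107.1 q=4.835
6.2 [503.87470408  15.90187685  89.62585356] [-0.32618701 -0.94393163  0.92177413]
```

>>> apply_moves --motion '[[[0,0,0],0],[[0,0,0],0],[[0,0,0],0],[[0,0,0],0],[[0,0,0],0]]'

```text
t: 6.62
eef_pos: [503.8, 15.9, 89.6]
eef_rot: [-1.571, 0.009, -0.01]
ft_force: [-1.1, -0.5, 0.5]
width: 0.2
```

>>> apply_moves --motion '[[[0,0,0],0],[[0,0,0],0],[[0,0.5,0],0],[[0,0.1,0],0],[[0,0,0],0]]'

```text
t: 7.03
eef_pos: [506.7, 15.7, 86.0]
eef_rot: [-1.571, 0.005, -0.014]
ft_force: [-0.9, 2.3, 14.8]
width: -0.0
```

```bash
python3 - <<'E'
from h import *
meas("i0","scene");o=r.get_obs();print(o["t"],o["eef_pos"],o["ft_force"])
meas("i1","scene");meas("i2","top");o=r.get_obs();print(o["t"],o["eef_pos"],o["ft_force"])
E
```

```text
scene t=7.033 n=30 r=105.4 q=0.011
7.0833 [506.59182078  15.73095327  85.96405037] [-0.87953358  1.5345934  15.57058963]
scene t=7.083 n=31 r=105.5 q=0.009
top t=7.133 n=12 r=91.3 q=6.267
7.1833 [506.5499172   15.73466735  85.98890335] [-0.24099409  1.48615607 14.86294438]
```

```bash
python3 - <<'E'
import cv2
f=cv2.imread("pics/i1.png"); cv2.imwrite("pics/i1c.png",cv2.resize(f[120:280,210:380],None,fx=3.5,fy=3.5,interpolation=cv2.INTER_CUBIC))
E
```

```text
(no output)
```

View pics/i1c.png

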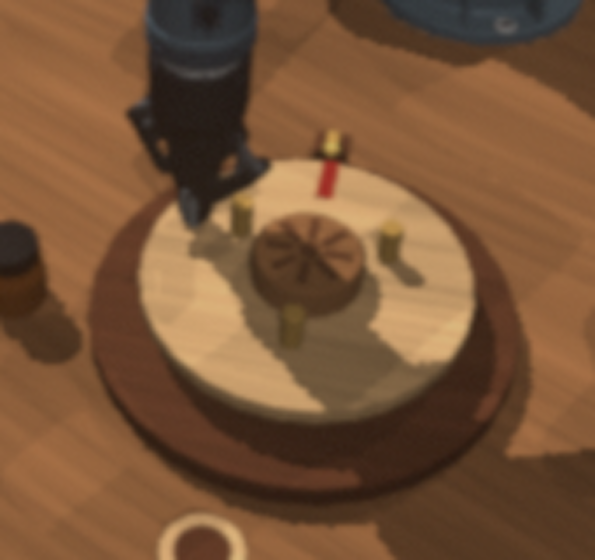

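>>> apply_moves --motion '[[[0.05,-0.1,0],0],[[0.05,-0.1,0],0],[[0,-0.2,0],0],[[0,-0.4,0],0],[[0,-0.5,0],0]]'

```text
t: 7.6
eef_pos: [504.1, 16.0, 96.2]
eef_rot: [-1.57, 0.011, -0.008]
ft_force: [-0.6, -0.8, 0.1]
width: 0.4
```

```bash
python3 - <<'E'
from h import *
meas("j0","scene");o=r.get_obs();print(o["t"],o["eef_pos"],o["ft_force"])
meas("j1","scene");meas("j2","top")
E
```

```text
scene t=7.600 n=33 r=106.1 q=6.265
7.65 [505.07354279  15.85885749  97.50871118] [ 1.51439816 -0.51191344  1.16696583]
scene t=7.650 n=34 r=106.6 q=6.264
top t=7.700 n=18 r=92.6 q=6.234
```

Still near the pointer (about −0.02 rad). I'll take the hand away and check with a clear view.

>>> apply_moves --motion '[[[0,-3,0],0],[[0,-3.5,0],0],[[0,-3.5,0],0],[[0,-2,-2],0],[[0,0,-3],0]]'

```text
t: 8.17
eef_pos: [507.0, -33.6, 222.1]
eef_rot: [-1.573, -0.0, -0.014]
ft_force: [2.0, -0.4, 0.6]
width: 0.1
```

>>> apply_moves --motion '[[[-1,0,-3.5],0],[[-1,0,-3.5],0],[[-1,0,-3.5],0],[[-1,0,-3.5],0],[[-1,0,-2],0]]'

```text
t: 8.58
eef_pos: [451.5, -196.5, 216.7]
eef_rot: [-1.572, 0.011, -0.011]
ft_force: [-0.2, 0.2, 0.1]
width: -0.2
```

>>> apply_moves --motion '[[[0,0,-3],0],[[0,0,-2],0],[[0,0,0],0],[[0,0,0],0],[[0,0,0],0]]'

```text
t: 9.0
eef_pos: [451.4, -242.8, 216.2]
eef_rot: [-1.57, 0.01, -0.009]
ft_force: [-0.1, 0.4, -0.1]
width: -0.2
```

```bash
python3 - <<'E'
from h import *
meas("k0","top");meas("k1","scene");meas("k2","top");o=r.get_obs();print(o["t"],o["eef_pos"],o["ft_force"],np.abs(o["qvel"]).max())
f=cv2.imread("pics/k2.png"); cv2.imwrite("pics/k2c.png",cv2.resize(f[130:320,100:350],None,fx=3,fy=3,interpolation=cv2.INTER_CUBIC))
E
```

```text
top t=9.000 n=8 r=94.1 q=6.213
scene t=9.050 n=31 r=106.2 q=6.249
top t=9.100 n=8 r=92.4 q=6.209
9.15 [ 451.78071196 -242.30231507  216.46803273] [0.0023527  0.22393487 0.20759178] 0.004195684903344099
```

View pics/k2c.png

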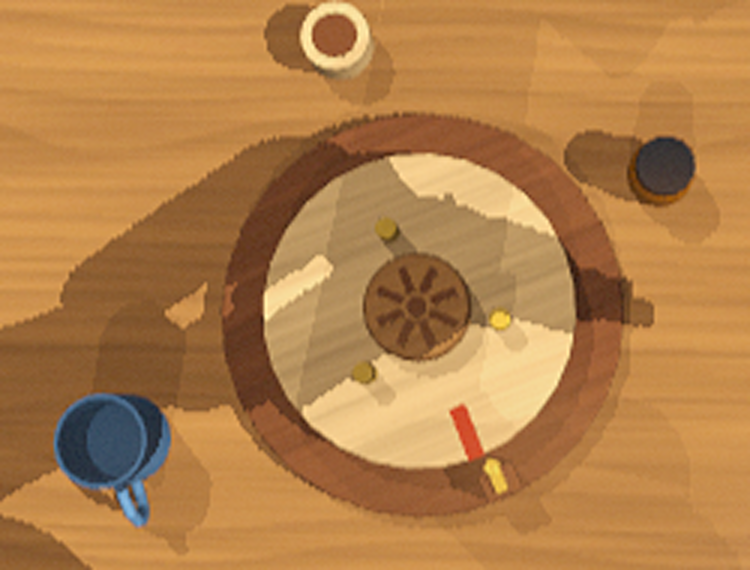

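```bash
cat > fin.py <<'E'
from h import *
def fin(tag,n="top"):
    t=r.get_obs()["t"]; d=viewer.get_image(n); f=d["frame"]; cv2.imwrite(f"pics/{tag}.png",f[:,:,::-1])
    i=f.astype(int); R,G,B=i[...,0],i[...,1],i[...,2]
    m=(R>100)&(G<0.5*R)&(B<0.45*R)
    ys,xs=np.nonzero(m); P=ray(d,np.c_[xs,ys],61)[:,:2]-C; rr=np.hypot(*P.T); a=(np.arctan2(P[:,1],P[:,0])-PT+np.pi)%(2*np.pi)-np.pi
    k=(rr>84)&(rr<133)&(abs(a)<0.5)
    if k.any():
        p=P[k].mean(0); print(n,t,k.sum(),np.hypot(*p),"q",(np.arctan2(p[1],p[0])-PT))
    # pointer brass: bright yellow, outside rim
    h=cv2.cvtColor(f,cv2.COLOR_RGB2HSV); y=(h[...,0]>19)&(h[...,0]<30)&(h[...,1]>140)&(h[...,2]>140)
    ys,xs=np.nonzero(y); P=ray(d,np.c_[xs,ys],66)[:,:2]-C; rr=np.hypot(*P.T); a=np.arctan2(P[:,1],P[:,0])-PT
    k=(rr>131)&(rr<172)&(abs(a)<.3)
    if k.any(): p=P[k].mean(0); print("  pointer",k.sum(),np.hypot(*p),np.arctan2(p[1],p[0])-PT)
E
python3 - <<'E'
from fin import *
fin("l0"); fin("l1","scene"); fin("l2"); fin("l3","scene")
f=cv2.imread("pics/l2.png"); cv2.imwrite("pics/l2c.png",cv2.resize(f[255:305,225:295],None,fx=10,fy=10,interpolation=cv2.INTER_NEAREST))
f=cv2.imread("pics/l3.png"); cv2.imwrite("pics/l3c.png",cv2.resize(f[145:205,275:345],None,fx=9,fy=9,interpolation=cv2.INTER_NEAREST))
E
```

```text
top 9.15 96 108.51202527766313 q -0.0639304027606804
  pointer 48 149.45953711801673 -0.0005477790294219353
scene 9.2 37 106.11286675097158 q -0.031076199933248727
  pointer 11 138.99428219404155 0.01969417420272368
top 9.25 97 108.67503069320954 q -0.06334015332234699
  pointer 47 149.04024886482492 -0.0011504775465316364
scene 9.3 38 105.68857196566827 q -0.029680070718505647
  pointer 11 138.99428219404155 0.01969417420272368
```

View pics/l2c.png

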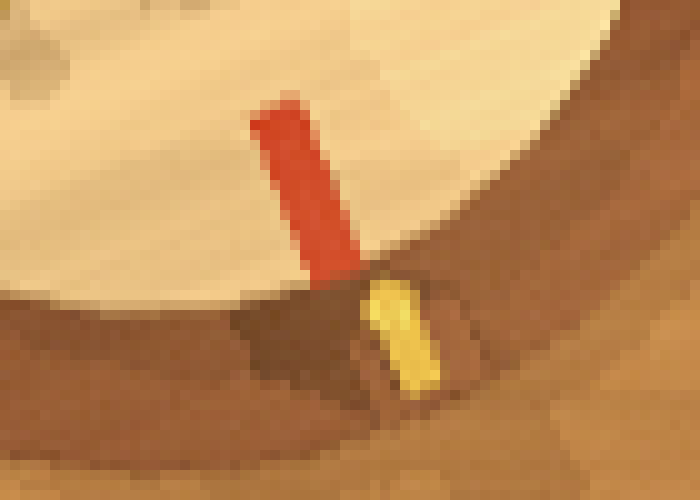

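View pics/l3c.png

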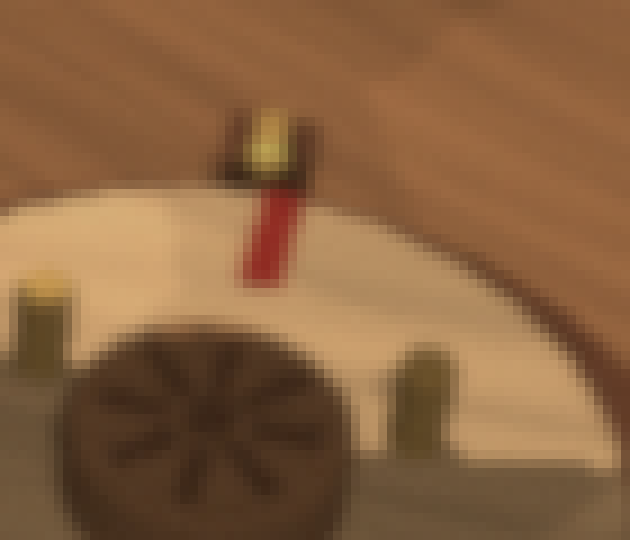

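The mark stands still, about 8 mm short of the pointer. That is inside the 14 mm limit, but I'll add a small nudge for margin.

>>> apply_moves --motion '[[[0.6,0,3.5],0],[[0.6,0,3.5],0],[[0.6,0,3.5],0],[[0.6,0,3.5],0],[[0.6,0,3.5],0]]'

```text
t: 9.77
eef_pos: [483.8, -67.1, 216.8]
eef_rot: [-1.571, 0.009, -0.01]
ft_force: [0.6, 0.1, -0.1]
width: 0.4
```

>>> apply_moves --motion '[[[0.6,1.0,3.0],0],[[0.6,1.5,3.0],0],[[0.3,2.5,2.0],0],[[0,2.5,0],0],[[0,2.2,0],0]]'

```text
t: 10.18
eef_pos: [499.5, 12.9, 118.5]
eef_rot: [-1.571, 0.007, -0.007]
ft_force: [-1.0, -0.1, -0.7]
width: -0.4
```

>>> apply_moves --motion '[[[0,1.5,0],0],[[0,0.5,0],0],[[0,0,0],0],[[0,0,0],0],[[0,0,0],0]]'

```text
t: 10.6
eef_pos: [500.8, 10.7, 100.9]
eef_rot: [-1.571, 0.008, -0.011]
ft_force: [-0.0, 0.9, -0.2]
width: 0.1
```

```bash
python3 - <<'E'
from fin import *
o=r.get_obs();print(o["t"],o["eef_pos"],o["ft_force"]); fin("m1","scene")
E
```

```text
10.6 [500.78722703  10.71040169 100.90217399] [-0.03353701  0.85513148 -0.1904903 ]
scene 10.6 37 106.11286675097158 q -0.031076199933248727
  pointer 7 138.16611373705854 0.016501127739541044
```

>>> apply_moves --motion '[[[0,0.7,0],0],[[0,0.5,0],0],[[0,0.3,0],0],[[0,0.1,0],0],[[0,0,0],0]]'

```text
t: 11.07
eef_pos: [502.5, 10.7, 86.0]
eef_rot: [-1.571, 0.005, -0.014]
ft_force: [-0.3, 2.2, 15.7]
width: -0.1
```

```bash
python3 - <<'E'
from fin import *
o=r.get_obs();print(o["t"],o["eef_pos"],o["ft_force"]); fin("m2","scene")
E
```

```text
11.0667 [502.52613831  10.7374853   85.9581974 ] [-0.33515891  2.21847489 15.65435452]
scene 11.0667 38 106.99055742570808 q -0.006011072140332807
  pointer 7 136.8617541680895 0.018471089610104574
```

>>> apply_moves --motion '[[[0.15,0,0],0],[[0.15,0,0],0],[[0.15,0,0],0],[[0.15,0,0],0],[[0,0,0],0]]'

```text
t: 11.53
eef_pos: [508.5, 10.7, 85.9]
eef_rot: [-1.571, 0.005, -0.014]
ft_force: [-0.1, 2.5, 15.1]
width: -0.2
```

```bash
python3 - <<'E'
from fin import *
o=r.get_obs();print(o["t"],o["eef_pos"],o["ft_force"]); fin("m3","scene")
E
```

```text
11.5333 [508.47379808  10.7200801   85.94029549] [-0.07115789  2.51318336 15.05766727]
scene 11.5333 37 105.0791678754579 q 0.052292383180141844
  pointer 7 136.8617541680895 0.018471089610104574
```

>>> apply_moves --motion '[[[0,-0.1,0],0],[[0,-0.1,0],0],[[0,-0.2,0],0],[[0,-0.4,0],0],[[0,-0.5,0],0]]'

```text
t: 12.0
eef_pos: [505.1, 11.0, 96.2]
eef_rot: [-1.57, 0.011, -0.008]
ft_force: [-1.2, 0.1, -0.1]
width: -0.0
```

```bash
python3 - <<'E'
from fin import *
o=r.get_obs();print(o["t"],o["eef_pos"],o["ft_force"]); fin("m4","scene"); fin("m5","scene"); 
E
```

```text
12.0 [505.09373111  10.99622401  96.21959838] [-1.19542839  0.06095869 -0.09458866]
scene 12.0 36 106.57435101971164 q -0.00040032308921977844
  pointer 8 137.82770373481975 0.020440295131741504
scene 12.05 38 106.99055742570808 q -0.006011072140332807
  pointer 7 136.8617541680895 0.018471089610104574
```

>>> apply_moves --motion '[[[0,-3,0],0],[[0,-3.5,0],0],[[0,-3.5,0],0],[[0,-2,-2],0],[[0,0,-3],0]]'

```text
t: 12.52
eef_pos: [508.0, -38.6, 222.2]
eef_rot: [-1.573, -0.001, -0.014]
ft_force: [0.7, -0.9, -0.1]
width: 0.2
```

>>> apply_moves --motion '[[[-1,0,-3.5],0],[[-1,0,-3.5],0],[[-1,0,-3.5],0],[[-1,0,-3.5],0],[[-1,0,-2],0]]'

```text
t: 12.93
eef_pos: [452.4, -201.6, 216.8]
eef_rot: [-1.572, 0.01, -0.011]
ft_force: [0.8, -0.6, 0.4]
width: -0.0
```

>>> apply_moves --motion '[[[0,0,-3],0],[[0,0,-2],0],[[0,0,0],0],[[0,0,0],0],[[0,0,0],0]]'

```text
t: 13.35
eef_pos: [452.4, -247.8, 216.3]
eef_rot: [-1.57, 0.01, -0.009]
ft_force: [-0.5, 0.9, -0.0]
width: -0.3
```

```bash
python3 - <<'E'
from fin import *
fin("n0"); fin("n1","scene"); fin("n2"); fin("n3","scene")
f=cv2.imread("pics/n2.png"); cv2.imwrite("pics/n2c.png",cv2.resize(f[130:320,100:350],None,fx=3,fy=3,interpolation=cv2.INTER_CUBIC))
a=cv2.imread("pics/top0.png"); 
for n,(x,y) in dict(mug=(138,278),ink=(321,185),blk=(212,142)).items():
    T=a[y-20:y+20,x-20:x+20]; s=cv2.matchTemplate(f[y-35:y+35,x-35:x+35],T,cv2.TM_CCOEFF_NORMED); _,v,_,l=cv2.minMaxLoc(s); print(n,v,np.array(l)-15)
E
```

```text
top 13.35 95 108.70917404093979 q -0.0913963345007951
  pointer 46 149.34537699868497 -0.0017784426193117042
scene 13.4 38 105.04073118335565 q -0.058688994593947275
  pointer 10 139.72011908268078 0.01932800980779925
top 13.45 94 108.5062261769611 q -0.09195521838985066
  pointer 47 149.04237795500416 -0.0019205583264176873
scene 13.5 37 105.43162019411929 q -0.060051516644869185
  pointer 10 139.72011908268078 0.01932800980779925
mug 0.8143286108970642 [0 0]
ink 0.9956551194190979 [0 0]
blk 0.985957145690918 [0 0]
```

View pics/n2c.png

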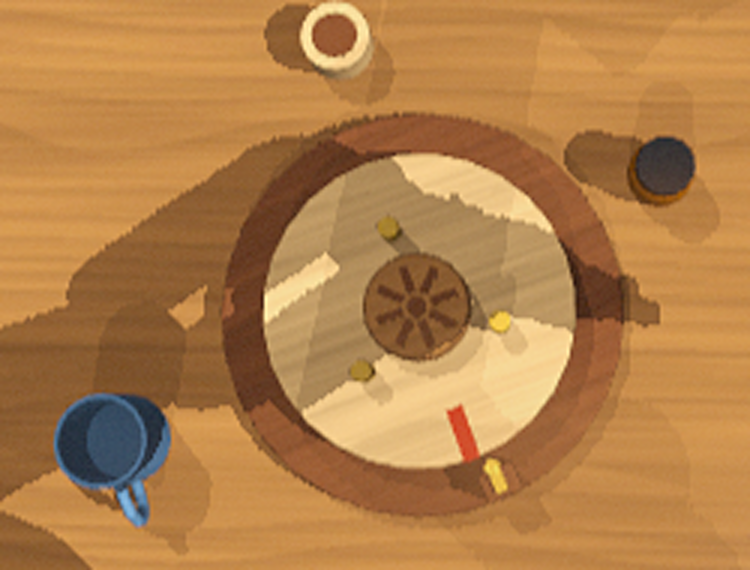

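>>> apply_moves --motion '[[[0.6,0,3.5],0],[[0.6,0,3.5],0],[[0.6,0,3.5],0],[[0.6,0,3.5],0],[[0.6,0,3.5],0]]'

```text
t: 13.97
eef_pos: [484.7, -71.6, 216.8]
eef_rot: [-1.571, 0.009, -0.009]
ft_force: [-0.4, -0.4, 0.2]
width: 0.2
```

>>> apply_moves --motion '[[[0.6,1.0,3.0],0],[[0.6,1.5,3.0],0],[[0.3,2.5,2.0],0],[[0,2.5,0],0],[[0,2.2,0],0]]'

```text
t: 14.38
eef_pos: [500.4, 8.3, 118.5]
eef_rot: [-1.571, 0.006, -0.006]
ft_force: [-0.2, -0.1, -0.4]
width: 0.3
```

>>> apply_moves --motion '[[[0,1.5,0],0],[[0,1.0,0],0],[[0,0.5,0],0],[[0,0,0],0],[[0,0,0],0]]'

```text
t: 14.8
eef_pos: [501.2, 5.9, 90.2]
eef_rot: [-1.571, 0.009, -0.01]
ft_force: [-0.0, 0.3, 0.3]
width: 0.0
```

```bash
python3 - <<'E'
from fin import *
o=r.get_obs();print(o["t"],o["eef_pos"],o["ft_force"]); fin("o1","scene")
E
```

```text
14.8 [501.18708704   5.93977864  90.22105336] [-0.041205    0.30389448  0.31085173]
scene 14.8 37 106.59453588203671 q -0.060192353952492006
  pointer 7 136.9452114693791 0.015459529024701713
```

>>> apply_moves --motion '[[[0,0,0.8],0],[[0,0,0],0],[[0,0.3,0],0],[[0,0.1,0],0],[[0,0.1,0],0]]'

```text
t: 15.27
eef_pos: [502.2, 14.0, 86.0]
eef_rot: [-1.571, 0.007, -0.012]
ft_force: [-2.1, 2.8, 16.2]
width: -0.1
```

```bash
python3 - <<'E'
from fin import *
fin("o2","scene");o=r.get_obs();print(o["t"],o["eef_pos"],o["ft_force"])
E
```

```text
scene 15.2667 38 106.77329595143131 q -0.04831523865207288
  pointer 6 137.71621172080754 0.017656940425229806
15.3167 [502.40229467  14.02706935  86.02134369] [-0.03591398  2.13218782  8.18220299]
```

>>> apply_moves --motion '[[[0.1,0,0],0],[[0.2,0,0],0],[[0.2,0,0],0],[[0.2,0,0],0],[[0.1,0,0],0]]'

```text
t: 15.73
eef_pos: [510.3, 14.0, 86.0]
eef_rot: [-1.571, 0.007, -0.012]
ft_force: [0.0, 2.9, 9.3]
width: -0.1
```

```bash
python3 - <<'E'
from fin import *
fin("o2","scene");fin("o3","scene");o=r.get_obs();print(o["t"],o["eef_pos"],o["ft_force"])
E
```

```text
scene 15.7333 37 106.87637357058232 q 0.029386058443860996
  pointer 8 136.29370801508588 0.016440365279528635
scene 15.7833 37 106.87637357058232 q 0.029386058443860996
  pointer 7 136.8617541680895 0.018471089610104574
15.8333 [510.35380009  13.92162251  86.00416394] [-0.37123056  2.59919483  8.60821594]
```

>>> apply_moves --motion '[[[0.03,-0.04,0],0],[[0.03,-0.04,0],0],[[0,0,0],0],[[0,0,0],0],[[0,0,0],0]]'

```text
t: 16.25
eef_pos: [510.1, 13.9, 86.1]
eef_rot: [-1.571, 0.008, -0.011]
ft_force: [-0.9, 1.8, 6.5]
width: 0.1
```

```bash
python3 - <<'E'
from fin import *
fin("o4","scene");fin("o5","scene");o=r.get_obs();print(o["t"],o["eef_pos"],o["ft_force"])
E
```

```text
scene 16.25 37 106.00772168072153 q 0.027013960348459598
  pointer 7 136.8617541680895 0.018471089610104574
scene 16.3 38 106.57179010613517 q 0.028132491508944923
  pointer 7 138.16611373705854 0.016501127739541044
16.35 [510.07688875  13.88795562  86.04786666] [-0.04853639  2.52289042  6.50358593]
```

>>> apply_moves --motion '[[[0.04,-0.04,0],0],[[0.04,-0.04,0],0],[[0.04,-0.04,0],0],[[0,0,0],0],[[0,0,0],0]]'

```text
t: 16.77
eef_pos: [510.3, 13.8, 86.2]
eef_rot: [-1.571, 0.01, -0.009]
ft_force: [0.1, 0.1, 0.8]
width: 0.3
```

```bash
python3 - <<'E'
from fin import *
fin("o6","scene");o=r.get_obs();print(o["t"],o["eef_pos"],o["ft_force"])
E
```

```text
scene 16.7667 39 106.82583027033697 q 0.02678142306781872
  pointer 9 138.2294216099107 0.016905106652445934
16.8167 [510.30686026  13.77353038  86.2690793 ] [-0.00862209 -0.1374415   0.17015151]
```

>>> apply_moves --motion '[[[0.04,-0.04,0],0],[[0.03,-0.03,0],0],[[0,0,0],0],[[0,0,0],0],[[0,0,0],0]]'

```text
t: 17.23
eef_pos: [511.3, 13.8, 87.3]
eef_rot: [-1.571, 0.009, -0.01]
ft_force: [-0.1, -0.2, 0.1]
width: -0.4
```

```bash
python3 - <<'E'
from fin import *
fin("o7","scene");o=r.get_obs();print(o["t"],o["eef_pos"],o["ft_force"])
E
```

```text
scene 17.2333 38 106.28345321994829 q 0.025652519958834663
  pointer 7 138.69790940426554 0.020014586578463778
17.2833 [511.29133823  13.83085834  87.28355007] [-0.02918826  0.5186329   0.31016061]
```

Released cleanly. Now retreating.

>>> apply_moves --motion '[[[0,-1,0],0],[[0,-3.5,0],0],[[0,-3.5,0],0],[[0,-3,-2],0],[[0,0,-3],0]]'

```text
t: 17.7
eef_pos: [514.4, -35.8, 205.0]
eef_rot: [-1.573, -0.002, -0.016]
ft_force: [1.3, 0.0, 0.0]
width: -0.0
```

>>> apply_moves --motion '[[[-1,0,-3.5],0],[[-1,0,-3.5],0],[[-1,0,-3.5],0],[[-1,0,-3.5],0],[[-1,0,-2],0]]'

```text
t: 18.12
eef_pos: [458.2, -198.8, 198.5]
eef_rot: [-1.573, 0.01, -0.012]
ft_force: [1.1, 0.7, 0.1]
width: -0.2
```

>>> apply_moves --motion '[[[0,0,-3],0],[[0,0,-2],0],[[0,0,0],0],[[0,0,0],0],[[0,0,0],0]]'

```text
t: 18.53
eef_pos: [458.0, -244.9, 197.5]
eef_rot: [-1.57, 0.01, -0.01]
ft_force: [0.3, 0.4, -0.1]
width: -0.3
```

```bash
python3 - <<'E'
from fin import *
fin("p0"); fin("p1","scene"); fin("p2"); fin("p3","scene")
f=cv2.imread("pics/p2.png"); cv2.imwrite("pics/p2c.png",cv2.resize(f[130:320,100:350],None,fx=3,fy=3,interpolation=cv2.INTER_CUBIC))
a=cv2.imread("pics/k2.png"); 
for n,(x,y) in dict(mug=(138,278),ink=(321,185),blk=(212,142)).items():
    T=a[y-20:y+20,x-20:x+20]; s=cv2.matchTemplate(f[y-35:y+35,x-35:x+35],T,cv2.TM_CCOEFF_NORMED); _,v,_,l=cv2.minMaxLoc(s); print(n,v,np.array(l)-15)
E
```

```text
top 18.5333 94 108.78498620871449 q -0.006820985193465745
  pointer 46 148.74124817992563 -0.0014346603155828141
scene 18.5833 37 105.69670382633328 q 0.025190201751249308
  pointer 10 139.72011908268078 0.01932800980779925
top 18.6333 93 108.58333537185982 q -0.007391632596280395
  pointer 47 149.04237795500416 -0.0019205583264176873
scene 18.6833 37 105.69670382633328 q 0.025190201751249308
  pointer 11 138.99428219404155 0.01969417420272368
mug 0.9871711134910583 [0 0]
ink 0.9966384768486023 [0 0]
blk 0.9955297112464905 [0 0]
```

View pics/p2c.png

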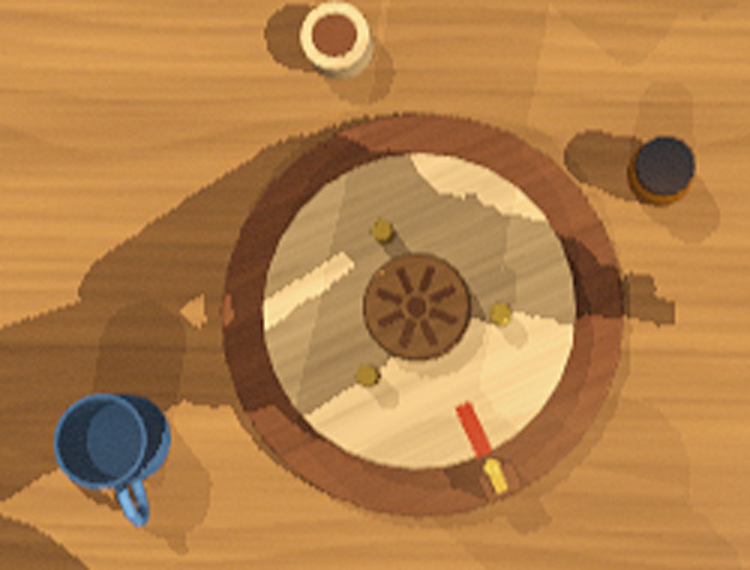

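The mark's end (about 487,455) meets the pointer tip (about 490,462). The wheel is still, within about 0.006 rad, and the mug, ink pot and blank have not moved.

```bash
python3 - <<'E'
from rig import r
print(r.hand_in())
E
```

```text
the job is handed in; nothing more can be done
None
```

The job is handed in. The wheel is stopped with the red mark at the pointer and the hand is clear, though it took two small nudges to get there. No verdict is reported.

- **Flick and brake:** I flicked the wheel by a peg to about 3 rad/s anticlockwise. It spun untouched past the pointer once. On the next pass (about 12.57 rad) I braked it with a fingertip on the rim, within about 0.03 rad of the pointer.
- **Nudges:** After that release the mark stood about 8 mm short of the pointer, so I nudged it on. That nudge did not hold: the finger's spring-back let the wheel creep to about 11 mm short. A second nudge with a slow release fixed it.
- **Last checks:** At about 18.6 s of the 48 s, both cameras showed the mark within about 0.006 rad (1 mm) of the pointer and the wheel standing still. The mug, ink pot and blank had not moved in the top view. The two cameras disagree with each other by about 0.03 rad in absolute angle, but each shows the mark lined up with the pointer in its own view.

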